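Slide a loaded carrier round the bend to the horn test stop

ROBOT

A 7-joint arm with a two-finger parallel gripper is mounted at the origin on the work surface. World frame = base frame: x ahead of the robot, y to its left, z up, the work surface at z = 0. Lengths are in m, angles in rad, forces in N, time in s.
With the tool pointing down it reaches from about 0.375 to 0.925 m from the base axis. Payload 3.1 kg.
Tool frame: the origin (TCP) lies between the finger pads; the fingertips stand 19 mm ahead of it and the grasp point (between the pads) is the TCP; z points along the fingers, y is the direction in which the jaws open and shut (so a half turn about z gives the same grasp; the last joint's range is limited). The gripper opens to 85 mm and grips with 20 to 120 N. Pads are 22 mm wide; open, the fingers measure 114 mm over their backs; the gripper's body (76 mm by 85 mm) begins 54 mm behind the grasp point. The pads swing forward as they close: fully open they stand 13 mm farther back than shut.
Start: joints at [-1.362, 0.383, 0.044, 1.598, -0.018, 1.161, -0.05], TCP at [0.196, 0.62, 0.25] pointing down, gripper open.
Joint ranges: [-2.61, 2.61], [-0.41, 2.15], [-1.48, 1.57], [0, 2.5], [-1.57, 4.71], [0.05, 1.97], [-2.85, 2.85]. Speed limits (rad/s): [2.79, 2.79, 3.14, 3.14, 3.14, 3.14, 3.14].

INTERFACE

Orientations are given as a unit quaternion [x, y, z, w].
In Python, from bench import move_ptp, movel, move_j, move_gripper, pause, inverse_kinematics, read_camera, camera_params, MotionError, sign_off, look_for, tip_of, read_time_s, read_qpos, read_joint_vel, read_effort, read_eef_pos, read_tcp_rot, read_ft_force, read_ft_torque, read_finger_gap gives the robot as it stands. Calls block until the motion is done:
- move_ptp(position, orientation): joint-space move of the TCP to a pose.
- movel(position, orientation=None, speed=0.15): straight line of the TCP; orientation=None keeps the orientation; speed is the mean speed in m/s.
- move_j(angles): joint-space move.
- move_gripper(opening, effort=None): finger opening in m; effort is the grip in N (None keeps the last); returns when the fingers have stopped.
- pause(seconds).
- inverse_kinematics(position, orientation): joint angles nearest the present ones, or None.
- read_camera(name): name is "side" or "top"; returns the picture (384x512x3 uint8, red, green, blue); there is no depth.
- camera_params(name): a dict with "K" (3x3 intrinsics, pixels), "camera_from_world" (4x4, takes a point from world to camera coordinates). Camera axes: x right, y down, z forward; pixel columns grow to the right and rows downward; lengths in m; the calibration is good to about 2 mm. A picture is of the moment at which its call begins. camera_params takes no time and is no camera call.
A pose or a line that the arm cannot do raises MotionError and nothing moves.
- sign_off(): hands the job in, once; it reports no verdict.
Trained networks look in the newest picture that a camera, given by its name, has taken for a name from the list of things; names that differ only in an ending like _2 or _b are one class to them, and where a whole thing is asked for, a point or a joint stands for the part that bears it (a point fixed in the world has none). Each returns a list of dicts, best first, with "confidence" (0 to 1); they miss things now and then, are a little off and sometimes report something else, mostly with a low value. They report only what shows in the picture. A call takes as long as a camera call. They do not tell look-alikes from the thing itself.
- look_for(camera, name): "at" ([column, row] in pixels, amid what is visible of it).
- tip_of(camera, name): "at" ([column, row] in pixels: a listed point, or the origin of a listed thing).
Readings, each from a call of its own:
- read_time_s(): time.
- read_qpos(): joint angles.
- read_joint_vel(): joint speeds.
- read_effort(): joint torques, N m.
- read_eef_pos(): TCP position.
- read_tcp_rot(): TCP orientation.
- read_ft_force(): force on the tool from outside, world axes, zero at the start.
- read_ft_torque(): the same for the moment, N m.
- read_finger_gap(): finger opening in m.
Only numpy, scipy, OpenCV 4.12 (cv2) and the standard library are available. Lean on these libraries where they do the work, as an engineer would, in place of code of your own. Each camera call takes 0.05 s, during which the arm holds its last target. There are 200 camera calls.

TASK

Set the disc horn face down in the round nest of the carrier that waits on the transfer track, and let go of it. Then push the carrier by its rear along the lane, round the bend and on past the sprung side roller until it is pressed firmly home on the buffer of the end stop; keep it sliding on the deck, do not push it by the horn, and never shove harder than about 14 newtons: if it binds, ease off and straighten the push. Leave the other things on the bench where they are.

Things in the scene. Friction and masses are not known exactly. Their poses are not given: they have to be found in the camera images.
- horn_mid (a point): loose disc horn lying face down on the bench: dark flat disc 54 mm across, 14 mm thick, and on its middle a bright round coil housing 34 mm across from 14 mm up to the top at 46 mm. 0.2 to 0.35 kg. The point: on its axis, half-way up, 23 mm above its face; z up
- carrier_mid (a point): carrier in the lane: dark metal plate 76 mm long (x, the way it travels), 104 mm wide, 12 mm thick, corners rounded 10 mm; upright aluminium push plate along its rear, flush with the rear face at x = -38 mm, 84 mm wide, top 30 mm above the deck. 0.35 to 0.6 kg. Friction about 0.2 on the deck, 0.6 on the rails. The point: middle of the plate, 6 mm above the deck; z up
- nest (a point): middle of the floor of the carrier's nest, an aluminium ring 60 mm wide inside, 66 mm outside, 8 mm high on the middle of the plate. The floor is the plate's top, 12 mm above the deck; the horn's face lies on it. Axes as the carrier's
- carrier_front (a point): middle of the carrier's front face, 38 mm ahead of carrier_mid, 6 mm above the deck; axes as the carrier's. Being wide and short, the carrier drags its outer front corner round the bend: push its rear squarely, turning with it, at the middle or up to 20 mm to the outer side; pushed at the inner half it skews, binds and can lock
- track: fixed L-shaped track, white deck 30 mm above the bench, steel guide rails along both sides up to 52 mm, clamp knobs outside them up to 55 mm. Origin: centre of the bend, on the bench. The lane comes in along +y, centre line x = 124 mm, from y = -210 mm to 0; bends 90 degrees left about the origin at radius 124 mm (rails at 70 and 179); goes out along -x, centre line y = 124 mm
- bend_in (a point): on the track: end of the incoming lane's centre line, where the bend begins, at deck height; axes as the track's. The straight lanes are 108 mm wide, the bend 109: the carrier has 3 to 4 mm of play and can skew
- bend_out (a point): on the track: end of the bend, start of the outgoing lane's centre line, at deck height; axes as the track's. From here the outer rail goes on for 35 mm only, the inner rail to the end of the track
- stop: fixed end stop block across the outgoing lane, 80 mm wide, 32 mm high. Origin: middle of its lane face, at deck height; x points from it to the coming carrier, y to the lane's outer side. A round rubber buffer, 24 mm across, 15 mm above the deck, stands out from this face on an adjusting screw by 5 to 40 mm, set by hand, not measured: home is where the carrier's front meets it
- roller_rest (a point): lane-side face of the sprung roller (16 mm across) at rest, on the lane's outer side, 90 mm after bend_out, 8 mm into the lane. The carrier's front corner drives it out; then it presses the carrier to the inner rail with about 5 N, so that the last 25 to 75 mm take 3 to 8 N of push in place of 1 to 4; at the buffer the force climbs further and nothing moves on. The point does not follow the roller
- trumpet: bystander: loose bright steel horn trumpet standing on its bell, 72 mm across, 75 mm high; origin under its middle
- tin: bystander: loose dark tin, 60 mm across, 62 mm high; origin under its middle
- carton: bystander: loose small carton 70 x 55 mm, 50 mm high, to the left beyond the track; origin under its middle
There are look-alikes about, which are no part of the job. What is shaped like the part that bears horn_mid but green is not meant.

How it is judged:
On the way, in this order (a step that is already met when the one before it is completed fails the run):
1. the horn sits face down in the nest of the carrier and is let go, before the carrier has gone 40 mm (horizontal distance between horn_mid and nest below 0.006 m and z of horn_mid in the frame of nest between 0.02 and 0.0255 m and angle between the z axis of horn_mid and the z axis of nest, either way round below 0.08 rad and contact force between the fingers and horn below 0.1 N and distance of carrier_mid from where it was at the start of the episode below 0.04 m), for 0.2 s.
2. the carrier has come through the bend into the outgoing lane (x of carrier_mid in the frame of track below 0 m and y of carrier_mid in the frame of track above 0.105 m).
3. the carrier has been pressed home on the end stop's buffer with 3 N or more (contact force between carrier and stop above 3 N), for 0.15 s.
At the end, for the whole second after the job is handed in: Carrier on the deck in the outgoing lane, its front face within 2.5 mm of the end stop's rubber buffer, within 6 mm of the stop's middle sideways, square to 0.06 rad; horn face down on the nest floor within 6 mm of its middle, tilt under 0.08 rad; all at rest and let go (horizontal distance between carrier_front and buffer_rubber below 0.0075 m and x of carrier_front in the frame of stop between 0.001 and 0.043 m and y of carrier_front in the frame of stop between -0.006 and 0.006 m and angle between the x axis of carrier_mid and the x axis of stop, either way round below 0.06 rad and z of carrier_mid in the frame of track below 0.0385 m and horizontal distance between horn_mid and nest below 0.006 m and z of horn_mid in the frame of nest between 0.02 and 0.0255 m and angle between the z axis of horn_mid and the z axis of nest, either way round below 0.08 rad and linear speed of each of carrier, horn below 0.01 m/s); the robot touches nothing.
It fails at once if the robot pushes on the carrier with more than 14 N (contact force between any of the fingers, the arm and carrier above 14 N).
It fails at once if the robot bears on the horn once the carrier has gone 40 mm (pushed by the horn) (distance of carrier_mid from where it was at the start of the episode above 0.04 m and contact force between any of the fingers, the arm and horn above 0.5 N).
It fails at once if the carrier is lifted more than 8 mm off the deck or tipped by more than 0.15 rad (z of carrier_mid in the frame of track above 0.044 m or angle between carrier_mid's own z axis and vertical above 0.15 rad).
It fails at once if the horn is dropped (falls faster than 0.5 m/s out of the fingers) (linear speed of horn above 0.5 m/s and contact force between the fingers and horn below 0.05 N).
It fails at once if the trumpet, the tin or the carton is moved by more than 30 mm (distance of any of trumpet, tin, carton from where it was at the start of the episode above 0.03 m).
It also fails if it takes over 72 s, if anything falls off the work surface, if the arm or the gripper's body presses on something with over 40 N, if the wrist force passes 120 N, or if a joint passes its speed limit or range.

## Working session

There is one attempt and no reset: what is moved stays moved. The work goes in short steps, each a Python script; the robot and the scene stay as the last script left them, time stands still between calls to the robot, and variables do not carry over. Pictures are saved under pics/ and viewed, about 8 in all and at most 12, crops included, and the job is handed in when it is done.

```bash
ls; mkdir -p pics
python3 - <<'E'
from bench import *
import cv2,numpy as np
for c in("top","side"):
    im=read_camera(c); cv2.imwrite(f"pics/{c}0.png",cv2.cvtColor(im,cv2.COLOR_RGB2BGR))
    p=camera_params(c);print(c,np.round(p["K"],1).tolist(),np.round(p["camera_from_world"],3).tolist())
    for n in["horn_mid","carrier_mid","nest","carrier_front","bend_in","bend_out","stop","roller_rest","trumpet","tin","carton","track"]:
        print(n,[(np.round(d["at"]).tolist(),round(d["confidence"],2)) for d in tip_of(c,n)][:3])
    print("look horn",[(np.round(d["at"]).tolist(),round(d["confidence"],2)) for d in look_for(c,"horn_mid")])
print(read_time_s())
E
```

```text
pics
top [[471.2, 0.0, 255.9], [0.0, 471.2, 186.7], [0.0, 0.0, 1.0]] [[-0.004, -1.0, -0.0, 0.074], [-0.985, 0.004, -0.17, 0.541], [0.17, -0.0, -0.985, 1.251], [0.0, 0.0, 0.0, 1.0]]
horn_mid [([323.0, 218.0], 0.8), ([321.0, 254.0], 0.78), ([386.0, 185.0], 0.66)]
carrier_mid [([307.0, 156.0], 0.89)]
nest [([307.0, 156.0], 0.7), ([274.0, 146.0], 0.65)]
carrier_front [([297.0, 155.0], 0.6)]
bend_in [([277.0, 147.0], 0.56)]
bend_out []
stop [([211.0, 242.0], 0.58)]
roller_rest [([200.0, 208.0], 0.63)]
trumpet [([266.0, 216.0], 0.75)]
tin [([362.0, 227.0], 0.57)]
carton [([121.0, 205.0], 0.57), ([209.0, 239.0], 0.47)]
track []
look horn [([285.0, 252.0], 0.8), ([381.0, 184.0], 0.77), ([318.0, 218.0], 0.73), ([318.0, 255.0], 0.66)]
side [[453.8, 0.0, 258.7], [0.0, 453.8, 189.3], [0.0, 0.0, 1.0]] [[1.0, -0.027, 0.003, -0.516], [-0.017, -0.717, -0.697, 0.112], [0.021, 0.697, -0.717, 1.329], [0.0, 0.0, 0.0, 1.0]]
horn_mid [([273.0, 307.0], 0.78), ([204.0, 251.0], 0.63), ([206.0, 220.0], 0.62)]
carrier_mid [([302.0, 238.0], 0.96)]
nest [([305.0, 234.0], 0.78)]
carrier_front [([302.0, 226.0], 0.93)]
bend_in [([306.0, 213.0], 0.58)]
bend_out [([275.0, 176.0], 0.71)]
stop [([221.0, 168.0], 0.56)]
roller_rest [([251.0, 162.0], 0.8), ([242.0, 250.0], 0.28), ([304.0, 234.0], 0.18)]
trumpet [([248.0, 211.0], 0.78)]
tin [([228.0, 293.0], 0.93)]
carton [([250.0, 129.0], 0.95)]
track [([266.0, 213.0], 0.68), ([240.0, 250.0], 0.27)]
look horn [([239.0, 252.0], 0.89), ([204.0, 252.0], 0.85), ([272.0, 310.0], 0.72), ([208.0, 221.0], 0.68)]
1.4
```

Run:
```python
import cv2
a=cv2.imread("pics/top0.png");b=cv2.imread("pics/side0.png")
cv2.imwrite("pics/top0c.png",cv2.resize(a[100:300,90:430],None,fx=2.3,fy=2.3,interpolation=cv2.INTER_CUBIC))
cv2.imwrite("pics/side0c.png",cv2.resize(b[100:340,150:400],None,fx=2.5,fy=2.5,interpolation=cv2.INTER_CUBIC))
```

```text
(no output)
```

View pics/top0c.png

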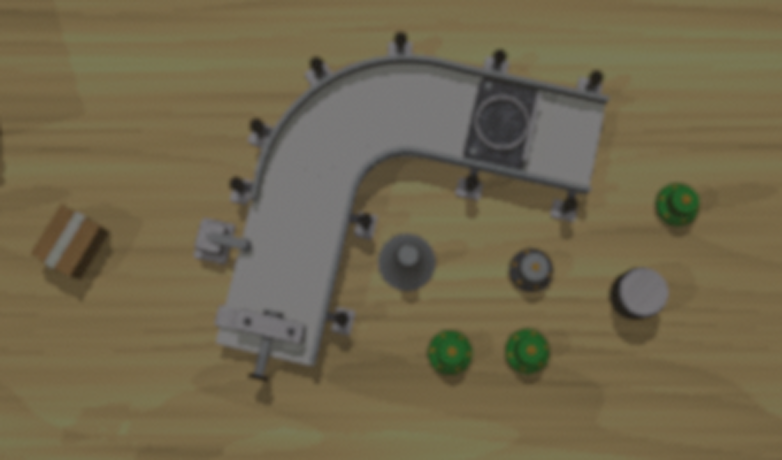

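View pics/side0c.png

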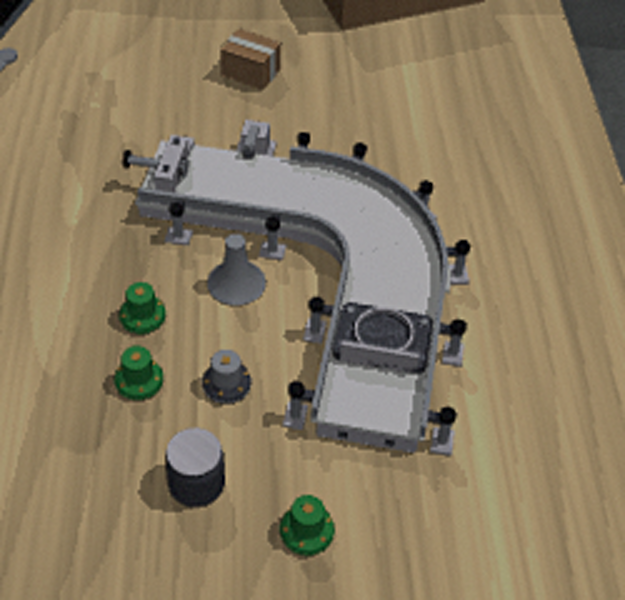

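The non-green horn is at top px (320,216) and side px (239,252). Its look-alikes are the green horns at top (285,252), (318,255) and (385,185). Next I fit the track pose and triangulate, with an overlay check.

```bash
cat > h.py <<'E'
from bench import *
import cv2,numpy as np
from scipy.optimize import least_squares
CP={c:camera_params(c) for c in("top","side")}
def proj(c,P):
    P=np.atleast_2d(P);T=CP[c]["camera_from_world"];q=P@T[:3,:3].T+T[:3,3];q=q@CP[c]["K"].T
    return q[:,:2]/q[:,2:]
def at_z(c,uv,z):
    T=np.array(CP[c]["camera_from_world"]);R=T[:3,:3];o=-R.T@T[:3,3];d=R.T@np.linalg.solve(CP[c]["K"],[uv[0],uv[1],1.])
    return o+d*(z-o[2])/d[2]
def t2w(pose,P):
    x,y,a=pose;P=np.atleast_2d(P);c,s=np.cos(a),np.sin(a)
    return np.c_[x+c*P[:,0]-s*P[:,1],y+s*P[:,0]+c*P[:,1],P[:,2]]
def rail(side,z,r=None):
    e=np.arange(-.205,0,.004);th=np.arange(0,np.pi/2,.03)
    R,X=(.07,.070) if side=="in" else (.179,.178)
    L=.22 if side=="in" else .035
    g=np.arange(0,L,.004)
    return np.vstack([np.c_[0*e+X,e,0*e+z],np.c_[R*np.cos(th),R*np.sin(th),0*th+z],np.c_[-g,0*g+X,0*g+z]])
E
cat > fit.py <<'E'
from h import *
D={"top":{"carrier":(307,156)},"side":{}}
pts={"bend_in":(.124,0,.03),"bend_out":(0,.124,.03),"roller_rest":(-.09,.170,None)}
im={c:cv2.imread(f"pics/{c}0.png") for c in("top","side")}
dt={}
for c in im:
    e=cv2.Canny(cv2.cvtColor(im[c],cv2.COLOR_BGR2GRAY),40,100)
    dt[c]=cv2.distanceTransform(255-e,cv2.DIST_L2,5)
def samp(c,uv):
    return cv2.remap(dt[c],uv[:,0].astype(np.float32).reshape(-1,1),uv[:,1].astype(np.float32).reshape(-1,1),cv2.INTER_LINEAR).ravel()
det=[("side",(306,213),(.124,0,.03)),("side",(275,176),(0,.124,.03)),("top",(277,147),(.124,0,.03))]
def r1(p): return np.concatenate([proj(c,t2w(p,P))[0]-uv for c,uv,P in det])
s=least_squares(r1,[.5,0,-.2],loss="soft_l1");p0=s.x;print("init",p0,np.round(r1(p0),1))
M=np.vstack([rail("in",.052),rail("out",.052)])
def r2(p): return np.concatenate([samp(c,proj(c,t2w(p,M))) for c in im])
best=min((least_squares(r2,p0+d,loss="soft_l1",diff_step=1e-4,x_scale=[.01,.01,.05]) for d in np.array([(a,b,g) for a in(-.008,0,.008) for b in(-.008,0,.008) for g in(-.04,0,.04)])),key=lambda s:s.cost)
p=best.x;print("fit",p.round(4).tolist(),best.cost,np.mean(r2(p)))
np.save("track.npy",p)
# horn: triangulate detections
for n,a,b in[("horn",(318,218),(239,252)),("carrier",(307,156),(302,238))]:
    s=least_squares(lambda X:np.r_[proj("top",X)[0]-a,proj("side",X)[0]-b],[.5,0,.03]);print(n,s.x.round(4),s.fun.round(1))
# circles of the horn: dark disc top edge z=.014 / housing top z=.046
print("carrier top/side z.036",at_z("top",(307,156),.036).round(4),at_z("side",(302,238),.036).round(4))
print("stop",at_z("top",(211,242),.03).round(4),at_z("side",(221,168),.03).round(4))
h=np.array([*at_z("side",(239,252),.025)]);print("horn z",h,at_z("top",(320.5,217),.025))
for c,(x0,x1,y0,y1) in{"top":(180,370,110,280),"side":(190,350,140,300)}.items():
    f=4;o=cv2.resize(im[c][y0:y1,x0:x1],None,fx=f,fy=f,interpolation=cv2.INTER_CUBIC)
    for q in (proj(c,t2w(p,M))-[x0,y0]+.5)*f: cv2.circle(o,tuple(int(v) for v in q),1,(0,0,255),-1)
    for q in (proj(c,t2w(p,[(.124,0,.03),(0,.124,.03),(-.09,.170,.04),(.124,-.21,.03)]))-[x0,y0]+.5)*f: cv2.circle(o,tuple(int(v) for v in q),4,(255,0,255),1)
    cv2.imwrite(f"pics/{c}_fit.png",cv2.resize(o,None,fx=.87,fy=.87))
E
python3 fit.py
```

```text
init [ 0.53757669  0.04913431 -0.29370846] [ 0.2  0.2  0.3  0.9 -0.7  0.5]
fit [0.5315, 0.0404, -0.2496] 150.03225910663605 0.69013244
horn [ 0.4587 -0.1028  0.0039] [-0.  -0.1 -0.1  0. ]
carrier [ 0.6346 -0.0736  0.0234] [-0.1 -0.6 -0.6  0.1]
carrier top/side z.036 [ 0.6299 -0.0723  0.036 ] [ 0.6344 -0.0829  0.036 ]
stop [0.3912 0.1948 0.03  ] [0.4005 0.2129 0.03  ]
horn z [ 0.45959612 -0.11827607  0.025     ] [ 0.45905363 -0.10700526  0.025     ]
```

View pics/top_fit.png

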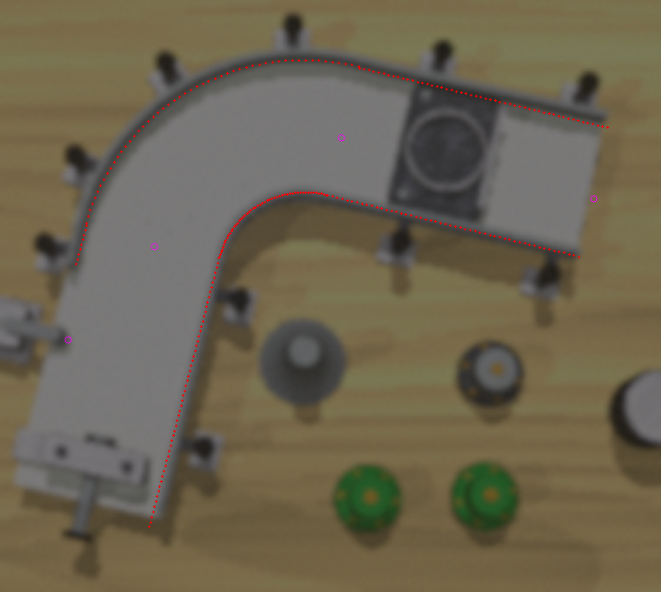

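View pics/side_fit.png

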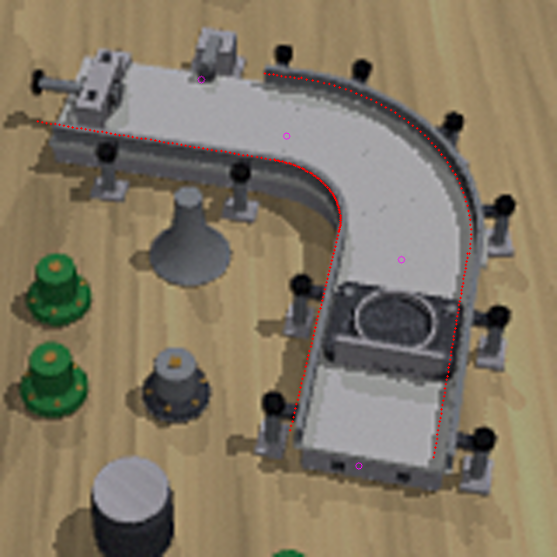

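Both overlays show the fit stuck with too much yaw: the red rail line leaves the rails at the entry end. I refit each camera with a wider start range, adding the deck end and bottom edge.

```bash
cat > fit2.py <<'E'
exec(open("fit.py").read().split("det=[")[0])
g=np.linspace(.072,.176,25)
E=np.c_[g,0*g-.21,0*g+.03]
M=np.vstack([rail("in",.052),rail("out",.052),E,E])
vis={"top":np.vstack([M,rail("out",.03)]),"side":np.vstack([M,rail("out",.03)])}
from scipy.optimize import differential_evolution as DE
def cost(p,cs): return sum(np.minimum(samp(c,proj(c,t2w(p,vis[c]))),4).mean() for c in cs)
for cs in(["top"],["side"],["top","side"]):
    s=DE(cost,[(.50,.57),(.01,.08),(-.33,-.12)],args=(cs,),seed=1,maxiter=120,tol=1e-5);p=s.x;print(cs,p.round(4).tolist(),round(s.fun,3))
    np.save("track_"+"_".join(cs)+".npy",p)
tiles=[]
for c,(x0,x1,y0,y1) in{"top":(180,370,110,280),"side":(200,340,130,290)}.items():
    f=4;o=cv2.resize(im[c][y0:y1,x0:x1],None,fx=f,fy=f,interpolation=cv2.INTER_CUBIC)
    for pp,col in((p,(0,0,255)),(np.load(f"track_{c}.npy"),(255,128,0))):
      for q in (proj(c,t2w(pp,vis[c]))-[x0,y0]+.5)*f: cv2.circle(o,tuple(int(v) for v in q),1,col,-1)
    tiles.append(cv2.resize(o,None,fx=480/o.shape[0]*.8,fy=480/o.shape[0]*.8))
cv2.imwrite("pics/fit2.png",np.hstack(tiles));print(np.hstack(tiles).shape)
E
python3 fit2.py
```

```text
['top'] [0.5348, 0.0407, -0.2173] 0.705
['side'] [0.5267, 0.0452, -0.2129] 0.644
['top', 'side'] [0.528, 0.0432, -0.2155] 1.468
(384, 765, 3)
```

View pics/fit2.png

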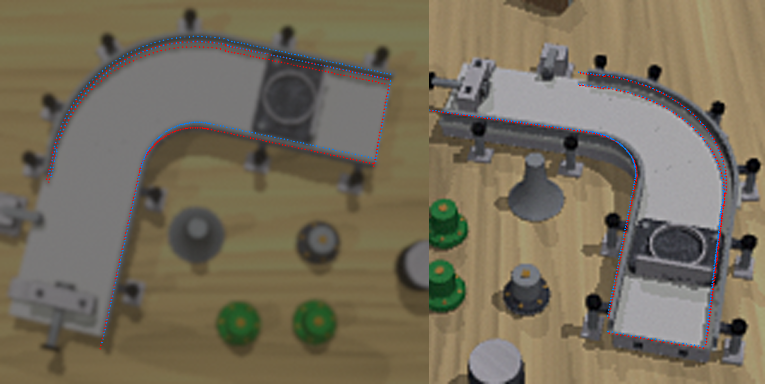

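```bash
cat >> h.py <<'E'
from scipy.spatial.transform import Rotation as Ro
def down(j):  # tool z down, tool y (jaws) at world angle j
    y=np.array([np.cos(j),np.sin(j),0]);z=np.array([0,0,-1.]);x=np.cross(y,z)
    return Ro.from_matrix(np.c_[x,y,z]).as_quat().tolist()
YAW=-.215
def circ(c,r,z,ctr,n=90):
    t=np.linspace(0,2*np.pi,n,endpoint=False);return np.c_[ctr[0]+r*np.cos(t),ctr[1]+r*np.sin(t),0*t+z]
E
python3 - <<'E'
from h import *
print(Ro.from_quat(read_tcp_rot()).as_matrix().round(2).tolist())
for nm,p,js in [("h1",[.459,-.11,.2],[YAW+np.pi/2,YAW-np.pi/2]),("h2",[.459,-.11,.035],[YAW,YAW+np.pi])]:
    for j in js: q=inverse_kinematics(p,down(j));print(nm,round(j,2),None if q is None else np.round(q,2).tolist())
t=[.531,.043,YAW]
for th in np.linspace(0,np.pi/2,5):
  for flip in(0,np.pi):
    P=t2w(t,[(.124*np.cos(th)+.05*np.sin(th),.124*np.sin(th)-.05*np.cos(th),.057)])[0]
    q=inverse_kinematics(P.tolist(),down(YAW+th+flip));print(round(th,2),flip>0,P.round(3),None if q is None else np.round(q,2).tolist())
P=t2w(t,[(-.08,.124,.057)])[0]
for f in (0,np.pi): q=inverse_kinematics(P.tolist(),down(YAW+np.pi/2+f));print(P,None if q is None else np.round(q,2))
P=t2w(t,[(.124,-.21,.057)])[0]
for f in (0,np.pi): q=inverse_kinematics(P.tolist(),down(YAW+f));print(P,None if q is None else np.round(q,2))
E
```

```text
[[-0.95, 0.3, -0.0], [0.3, 0.95, -0.0], [0.0, -0.0, -1.0]]
h1 1.36 [-0.78, 0.14, 1.0, 2.1, -0.14, 0.97, 1.65]
h1 -1.79 [-0.79, 0.14, 1.01, 2.1, -0.14, 0.97, -1.48]
h2 -0.21 [-0.68, 0.61, 0.98, 2.19, -0.78, 0.75, 0.62]
h2 2.93 [-0.9, 1.06, 1.36, 2.2, -1.24, 1.12, -2.19]
0.0 False [ 0.641 -0.032  0.057] [-0.5, 0.68, 0.64, 1.76, -0.52, 0.87, 0.16]
0.0 True [ 0.641 -0.032  0.057] [0.83, 1.05, -1.26, 1.7, 1.06, 1.23, 2.23]
0.39 False [0.662 0.016 0.057] [-0.54, 0.71, 0.61, 1.71, -0.5, 0.89, 0.46]
0.39 True [0.662 0.016 0.057] [-0.91, 1.22, 1.36, 1.73, -1.25, 1.32, -2.23]
0.79 False [0.662 0.068 0.057] [-0.57, 0.69, 0.55, 1.7, -0.44, 0.88, 0.74]
0.79 True [0.662 0.068 0.057] [-0.99, 1.22, 1.36, 1.72, -1.25, 1.32, -1.92]
1.18 False [0.643 0.116 0.057] [-0.6, 0.65, 0.48, 1.73, -0.38, 0.85, 1.01]
1.18 True [0.643 0.116 0.057] [-1.08, 1.21, 1.36, 1.75, -1.24, 1.31, -1.59]
1.57 False [0.606 0.153 0.057] [-0.63, 0.6, 0.4, 1.8, -0.31, 0.81, 1.28]
1.57 True [0.606 0.153 0.057] [-0.82, 0.66, 0.66, 1.81, -0.53, 0.85, -1.69]
[0.47929697 0.18121287 0.057     ] [-0.73  0.41  0.33  2.07 -0.21  0.69  1.09]
[0.47929697 0.18121287 0.057     ] [-1.    0.47  0.65  2.08 -0.44  0.72 -1.85]
[ 0.60734211 -0.18862012  0.057     ] [-0.44  0.81  0.93  1.79 -0.78  0.96  0.61]
[ 0.60734211 -0.18862012  0.057     ] [-0.62  1.19  1.36  1.8  -1.24  1.3  -2.27]
```

Run:
```python
from h import *
t0=read_time_s()
move_gripper(.072,20)
p=[.459,-.112]; j1=YAW+np.pi/2
move_ptp([*p,.14],down(j1)); print(read_time_s()-t0)
movel([*p,.036],speed=.15); print("F",np.round(read_ft_force(),1),read_eef_pos())
move_gripper(.0,20); print("gap1",read_finger_gap())
move_gripper(.058)
movel([*p,.062],speed=.15)
movel([*p,.062],down(YAW),speed=.2) if False else move_ptp([*p,.062],down(YAW))
movel([*p,.036],speed=.15); print("F",np.round(read_ft_force(),1))
move_gripper(.0,20); print("gap2",read_finger_gap(),read_eef_pos(),read_time_s()-t0)
```

```text
3.0583000000000005
F [ 0.1 -0.5 -0.4] [ 0.45972594 -0.11220975  0.03652361]
gap1 0.03327530849008867
F [0.6 0.  0. ]
gap2 0.03339201731106346 [ 0.45984832 -0.11238912  0.03683436] 6.8416999999999994
```

```bash
cat > ring.py <<'E'
from h import *
def dist(img,lo=40,hi=100):
    return cv2.distanceTransform(255-cv2.Canny(cv2.cvtColor(img,cv2.COLOR_RGB2GRAY),lo,hi),cv2.DIST_L2,5)
def fitc(c,img,models,x0,R=.014,lo=40,hi=100):
    """models: list of fn(ctr)->points ; grid+refine chamfer"""
    d=dist(img,lo,hi)
    def cost(x):
        uv=proj(c,np.vstack([m(x) for m in models])).astype(np.float32)
        return np.minimum(cv2.remap(d,uv[:,:1].copy(),uv[:,1:].copy(),cv2.INTER_LINEAR),3).mean()
    from scipy.optimize import differential_evolution as DE
    s=DE(cost,[(x0[0]-R,x0[0]+R),(x0[1]-R,x0[1]+R)],seed=2,tol=1e-6,popsize=25);return s.x,s.fun
E
python3 - <<'E'
from ring import *
N=np.array([.631,-.078])
p=read_eef_pos()
movel([p[0],p[1],.15],speed=.2)
movel([*N,.13],speed=.2); pause(.3)
e=np.array(read_eef_pos());zb=e[2]-.0365; print("eef",e.round(4),"gap",read_finger_gap(),np.round(read_ft_force(),2),read_time_s())
I={c:read_camera(c) for c in CP}
for c in CP: cv2.imwrite(f"pics/{c}1.png",I[c][:,:,::-1])
rgb=lambda f:cv2.imread(f)[:,:,::-1].copy()
for c in CP:
    im0=rgb(f"pics/{c}0.png")
    x,f=fitc(c,im0,[lambda q:circ(c,.030,.05,q),lambda q:circ(c,.033,.05,q)],N);print(c,"ring",x.round(4),round(f,2))
front=lambda r,z:(lambda q:(lambda P:P[P[:,1]<q[1]+.3*r])(circ("side",r,z,q)))
x,f=fitc("side",I["side"],[front(.027,zb),front(.027,zb+.014)],e[:2]);print("held side",x.round(4),round(f,2),"bias",(x-e[:2]).round(4))
def draw(im,c,L,box,f=5):
    x0,x1,y0,y1=box;o=cv2.resize(im[y0:y1,x0:x1][:,:,::-1],None,fx=f,fy=f,interpolation=cv2.INTER_CUBIC)
    for P,col in L:
        for q in (proj(c,P)-[x0,y0]+.5)*f: cv2.circle(o,tuple(int(v) for v in q),1,col,-1)
    return o
rs,_=fitc("side",rgb("pics/side0.png"),[lambda q:circ("side",.030,.05,q),lambda q:circ("side",.033,.05,q)],N)
rt,_=fitc("top",rgb("pics/top0.png"),[lambda q:circ("top",.030,.05,q),lambda q:circ("top",.033,.05,q)],N)
o=np.hstack([draw(I["side"],"side",[(circ("s",.027,zb,x),(0,0,255)),(circ("s",.027,zb,e),(255,128,0))],(275,330,180,250)),
 draw(rgb("pics/side0.png"),"side",[(circ("s",.033,.05,rs),(0,0,255))],(275,330,200,270)),
 draw(rgb("pics/top0.png"),"top",[(circ("s",.033,.05,rt),(0,0,255))],(285,330,120,190))])
cv2.imwrite("pics/ring.png",o);print(o.shape)
E
```

```text
eef [ 0.6305 -0.0781  0.1302] gap 0.03355347446456991 [-0.73  0.72 -2.33] 10.2833
top ring [ 0.6327 -0.0742] 0.62
side ring [ 0.6344 -0.0708] 0.53
held side [ 0.6311 -0.079 ] 0.57 bias [ 0.0006 -0.0009]
(350, 775, 3)
```

View pics/ring.png

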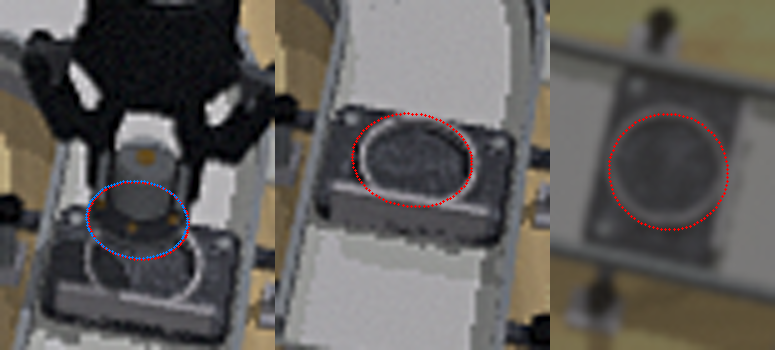

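Run:
```python
from ring import *
from scipy.optimize import differential_evolution as DE
def go(c,f,sel=None):
    g=cv2.cvtColor(cv2.imread(f),cv2.COLOR_BGR2GRAY).astype(np.float32)
    def v(r,q,z=.05):
        uv=proj(c,circ(c,r,z,q,180)).astype(np.float32)
        a=cv2.remap(g,uv[:,:1].copy(),uv[:,1:].copy(),cv2.INTER_LINEAR).ravel()
        return a
    S=lambda q:-(np.clip(v(.0315,q),0,150)-.5*np.clip(v(.0265,q),0,150)-.5*np.clip(v(.0365,q),0,150)).mean()
    s=DE(S,[(.618,.648),(-.09,-.058)],seed=1,popsize=25,tol=1e-6);print(f,s.x.round(4),round(s.fun,1));return s.x
a=go("side","pics/side0.png");b=go("top","pics/top0.png")
o=[]
for c,q,(x0,x1,y0,y1) in(("side",a,(275,330,200,270)),("top",b,(280,335,120,190))):
    k=cv2.resize(cv2.imread(f"pics/{c}0.png")[y0:y1,x0:x1],None,fx=7,fy=7,interpolation=cv2.INTER_CUBIC)
    for P in (proj(c,circ(c,.0315,.05,q,60))-[x0,y0]+.5)*7: cv2.circle(k,tuple(int(v) for v in P),1,(0,0,255),-1)
    o.append(k)
cv2.imwrite("pics/ring2.png",np.hstack(o))
```

```text
pics/side0.png [ 0.6382 -0.0707] -49.0
pics/top0.png [ 0.6366 -0.0738] -14.8
```

View pics/ring2.png

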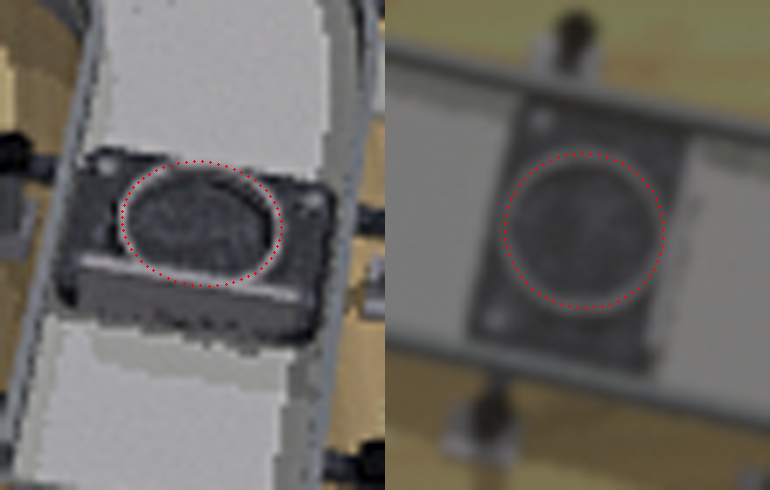

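Ring centre: side (0.638, -0.071), top (0.637, -0.074), and the held-horn bias is under 1 mm. I lower at the mean while watching force.

Run:
```python
from h import *
N=np.array([.6374,-.0712])
movel([*N,.0905],speed=.15); pause(.2)
f0=np.array(read_ft_force());print("f0",f0.round(2),np.round(read_eef_pos(),4))
for z in np.arange(.0885,.0779,-.0015):
    movel([*N,z],speed=.03); f=np.array(read_ft_force())-f0
    print(round(z,4),np.round(read_eef_pos()[2],4),f.round(2))
    if f[2]>2: break
cv2.imwrite("pics/side2.png",read_camera("side")[:,:,::-1]);print(read_time_s())
```

```text
f0 [ 0.38  0.35 -2.69] [ 0.6377 -0.0718  0.0913]
0.0885 0.0886 [-0.83  0.01  0.03]
0.087 0.0868 [-0.34 -0.13  0.72]
0.0855 0.0853 [-0.26 -0.79  0.39]
0.084 0.0838 [ 0.08 -0.54  0.19]
0.0825 0.0824 [-0.64 -0.46 -0.33]
0.081 0.0808 [ 0.16 -0.2   0.19]
0.0795 0.0793 [-0.99  0.32  0.88]
0.078 0.0789 [-1.17  0.71  6.28]
13.05
```

Run:
```python
from h import *
N=[.6374,-.0712]
movel([*N,.0787],speed=.03)
move_gripper(.052); pause(.25)
movel([*N,.14],speed=.2)
h=.5*np.pi+YAW; u=np.array([np.cos(h),np.sin(h)])
P=np.array(N)-u*.085
movel([*P,.16],speed=.25); move_gripper(0); pause(.1)
I=read_camera("side");cv2.imwrite("pics/side3.png",I[:,:,::-1]);cv2.imwrite("pics/top3.png",read_camera("top")[:,:,::-1])
a=cv2.resize(I[180:280,260:350,::-1],None,fx=5,fy=5,interpolation=cv2.INTER_CUBIC);cv2.imwrite("pics/c3.png",a)
print(read_time_s(),read_finger_gap(),read_eef_pos(),np.round(read_ft_force(),2))
```

```text
15.575 0.00013416612548112084 [ 0.61928614 -0.15428826  0.16008205] [0.2  0.29 0.05]
```

View pics/c3.png

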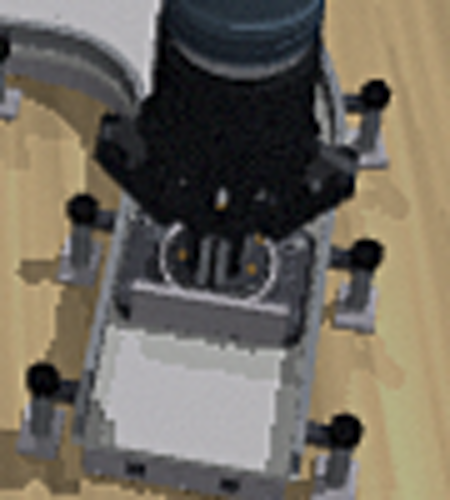

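Horn sits inside the ring, released. The carrier position puts the track origin at (0.535, 0.042). Next, the stepped, force-watched push.

```bash
cat > push.py <<'E'
from h import *
T=np.array([.535,.042,YAW]); R=.124; Z=.057
def C(s):
    if s<0: return np.array([R,s])
    t=s/R
    if t<np.pi/2: return R*np.array([np.cos(t),np.sin(t)])
    return np.array([-(s-R*np.pi/2),R])
def pose(s,off=.008,back=.049,dh=0.):
    a,b=C(s-.028),C(s+.028);m=(a+b)/2;d=b-a;h=np.arctan2(d[1],d[0])+dh
    u=np.array([np.cos(h),np.sin(h)]);o=np.array([u[1],-u[0]])
    q=m-back*u+off*o;w=t2w(T,[(q[0],q[1],Z)])[0];H=h+YAW
    return w.tolist(),down(H-np.pi/2),np.array([np.cos(H),np.sin(H)])
def push(s,send,f0,off=.008,big=.003,Fs=3.5,Fmax=8.5,sp=.04,tmax=70,dh=0.,verbose=4):
    k=0
    while s<send:
        f=np.array(read_ft_force())-f0;w,q,u=pose(s,off,dh=dh);F=-f[:2]@u
        o=np.array([u[1],-u[0]]);lat=f[:2]@o
        if k%verbose==0 or F>Fs: print(f"{s*1000:.1f} F{F:.1f} lat{lat:.1f} fz{f[2]:.1f} t{read_time_s():.1f}")
        if F>Fmax or read_time_s()>tmax: print("STOP",round(s,4),F);break
        s=min(s+(big if F<Fs else .001),send);w,q,u=pose(s,off,dh=dh);movel(w,q,speed=sp);k+=1
    return s
E
python3 - <<'E'
from push import *
w,q,u=pose(-.112)
movel([w[0],w[1],.12],q,speed=.2); movel(w,q,speed=.12); pause(.2)
f0=np.array(read_ft_force());np.save("f0.npy",f0);print(f0.round(2),np.round(w,4),np.round(read_eef_pos(),4),read_time_s())
s=push(-.112,-.045,f0,verbose=1)
f=np.array(read_ft_force());print(s,f.round(2),read_time_s())
E
```

```text
[ 0.14 -0.15  0.29] [ 0.6296 -0.1435  0.057 ] [ 0.6303 -0.1438  0.0581] 16.8167
-112.0 F0.0 lat0.0 fz0.0 t16.8
-109.0 F-0.8 lat-0.2 fz-1.2 t17.1
-106.0 F0.4 lat-0.5 fz-0.4 t17.3
-103.0 F0.4 lat0.1 fz-0.2 t17.6
-100.0 F-0.6 lat-0.2 fz0.0 t17.8
-97.0 F-0.4 lat-0.0 fz-0.6 t18.1
-94.0 F-0.7 lat-0.3 fz-0.2 t18.3
-91.0 F-0.5 lat0.3 fz-0.8 t18.6
-88.0 F0.1 lat0.5 fz0.5 t18.8
-85.0 F0.7 lat-1.1 fz-0.4 t19.1
-82.0 F0.7 lat0.4 fz-0.6 t19.3
-79.0 F0.5 lat0.5 fz-0.2 t19.6
-76.0 F0.2 lat-0.0 fz-0.6 t19.8
-73.0 F-0.1 lat0.0 fz-0.3 t20.1
-70.0 F0.5 lat-0.8 fz1.0 t20.3
-67.0 F0.5 lat0.3 fz-0.2 t20.6
-64.0 F1.2 lat-0.1 fz-0.9 t20.8
-61.0 F0.5 lat-1.3 fz0.5 t21.1
-58.0 F0.7 lat0.0 fz-0.2 t21.3
-55.0 F0.4 lat-0.4 fz-0.2 t21.6
-52.0 F1.1 lat-0.3 fz0.0 t21.8
-49.0 F0.3 lat-0.1 fz-0.3 t22.1
-46.0 F1.0 lat-0.0 fz0.2 t22.3
-0.045 [-0.32 -1.51 -0.07] 22.5667
```

Run:
```python
from push import *
f0=np.load("f0.npy")
s=push(-.045,.06,f0,big=.004,verbose=2)
I=read_camera("side")
for n in("carrier_mid","horn_mid"): print(n,[(np.round(d["at"]).tolist(),round(d["confidence"],2)) for d in tip_of("side",n)][:4])
w,q,u=pose(s);m=np.array(w[:2])+u*.049
print(s,"expected mid px",proj("side",[*m,.036]).round(1),read_time_s())
cv2.imwrite("pics/side4.png",I[:,:,::-1])
cv2.imwrite("pics/c4.png",cv2.resize(I[130:260,200:350,::-1],None,fx=4,fy=4,interpolation=cv2.INTER_CUBIC))
```

```text
-45.0 F1.4 lat-0.2 fz-0.4 t22.6
-37.0 F0.5 lat0.4 fz-0.1 t23.1
-29.0 F0.6 lat-0.4 fz-0.0 t23.6
-21.0 F0.2 lat1.1 fz-0.2 t24.1
-13.0 F-0.3 lat-0.3 fz-0.8 t24.6
-5.0 F0.6 lat-0.5 fz0.0 t25.1
3.0 F1.1 lat1.0 fz0.5 t25.6
11.0 F0.7 lat1.0 fz-0.4 t26.1
19.0 F0.7 lat1.7 fz-0.7 t26.6
27.0 F0.5 lat-0.1 fz-1.0 t27.1
35.0 F0.0 lat0.1 fz-0.3 t27.6
43.0 F-0.2 lat-0.2 fz-0.3 t28.1
51.0 F0.1 lat-0.6 fz-0.3 t28.7
59.0 F0.8 lat-0.9 fz-0.8 t29.2
carrier_mid [([304.0, 196.0], 0.5), ([306.0, 196.0], 0.29)]
horn_mid [([276.0, 307.0], 0.95), ([203.0, 251.0], 0.82), ([206.0, 219.0], 0.74), ([304.0, 190.0], 0.54)]
0.06 expected mid px [[305.3 196.1]] 29.5833
```

View pics/c4.png

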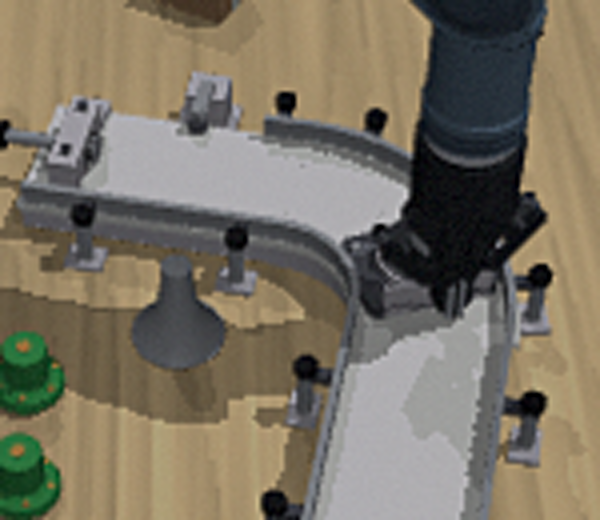

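The carrier is where the model expects (px 304,196 against 305,196), and the force is low. Continuing out of the bend.

Run:
```python
from push import *
f0=np.load("f0.npy")
s=push(.06,.232,f0,big=.004,verbose=3)
I=read_camera("side");cv2.imwrite("pics/side5.png",I[:,:,::-1])
for n in("carrier_mid","carrier_front","nest"): print(n,[(np.round(d["at"]).tolist(),round(d["confidence"],2)) for d in tip_of("side",n)][:2])
w,q,u=pose(s);m=np.array(w[:2])+u*.049
print(s,"expected mid px",proj("side",[*m,.036]).round(1),read_time_s())
cv2.imwrite("pics/c5.png",cv2.resize(I[130:230,190:320,::-1],None,fx=5,fy=5,interpolation=cv2.INTER_CUBIC))
```

```text
60.0 F1.0 lat-0.1 fz-0.2 t29.6
72.0 F-0.2 lat0.5 fz-0.3 t30.4
84.0 F-0.3 lat-0.1 fz-0.2 t31.1
96.0 F-0.5 lat0.3 fz-0.3 t31.9
108.0 F0.2 lat0.5 fz0.3 t32.7
120.0 F0.3 lat0.2 fz-1.1 t33.5
132.0 F-1.1 lat0.7 fz1.1 t34.2
144.0 F0.0 lat-0.6 fz-0.1 t35.0
156.0 F-0.1 lat0.9 fz-0.6 t35.8
168.0 F-0.0 lat0.5 fz-0.3 t36.6
180.0 F-0.4 lat1.0 fz-0.4 t37.3
192.0 F0.6 lat0.4 fz-0.4 t38.1
204.0 F-0.3 lat-0.1 fz0.3 t38.9
216.0 F-0.1 lat-0.3 fz-0.1 t39.6
228.0 F0.0 lat0.6 fz-0.3 t40.4
carrier_mid [([260.0, 175.0], 0.8)]
carrier_front [([249.0, 170.0], 0.5)]
nest [([261.0, 172.0], 0.78)]
0.232 expected mid px [[260.4 173.3]] 40.825
```

View pics/c5.png

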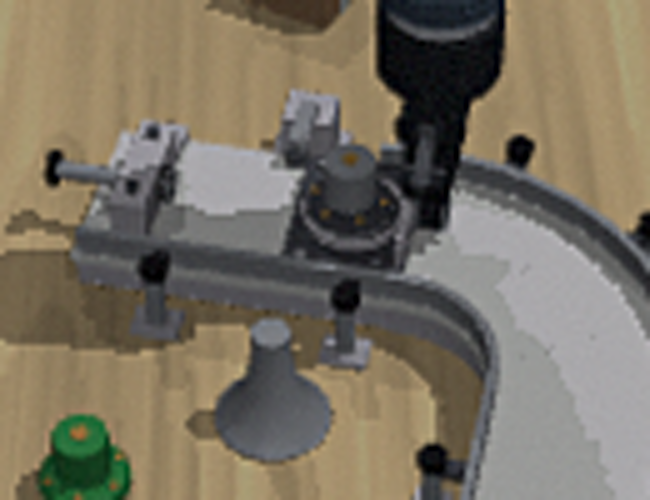

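Run:
```python
from push import *
f0=np.load("f0.npy");s=.232;off=.008
while read_time_s()<62 and s<.34:
    F=np.mean([-(np.array(read_ft_force())-f0)[:2]@pose(s)[2] for _ in range(2)])
    print(f"{s*1000:.1f}:{F:.1f}",end=" ")
    if F>7.5: break
    s+= .002 if F<2.5 else .0012 if F<5 else .0007
    w,q,u=pose(s,off);movel(w,q,speed=.03)
print();print(s,read_time_s(),np.round(w,4),np.round(read_eef_pos(),4))
I=read_camera("side");cv2.imwrite("pics/side6.png",I[:,:,::-1])
cv2.imwrite("pics/c6.png",cv2.resize(I[130:230,190:320,::-1],None,fx=5,fy=5,interpolation=cv2.INTER_CUBIC))
```

```text
232.0:-0.4 234.0:0.3 236.0:0.8 238.0:0.4 240.0:1.7 242.0:5.6 242.7:5.6 243.4:5.6 244.1:4.7 245.3:6.2 246.0:5.8 246.7:5.8 247.4:5.9 248.1:5.3 248.8:6.1 249.5:4.7 250.7:4.2 251.9:5.9 252.6:4.2 253.8:4.8 255.0:4.9 256.2:5.1 256.9:4.7 258.1:4.7 259.3:4.9 260.5:5.4 261.2:6.3 261.9:5.2 262.6:4.6 263.8:4.5 265.0:5.6 265.7:4.7 266.9:5.0 268.1:5.6 268.8:5.8 269.5:5.7 270.2:4.9 271.4:4.8 272.6:4.9 273.8:4.3 275.0:4.3 276.2:4.7 277.4:3.7 278.6:3.3 279.8:3.6 281.0:3.9 282.2:3.3 283.4:3.6 284.6:3.2 285.8:3.5 287.0:3.6 288.2:3.8 289.4:3.2 290.6:3.5 291.8:4.1 293.0:3.0 294.2:3.1 295.4:4.4 296.6:3.1 297.8:3.6 299.0:4.8 300.2:4.4 301.4:3.7 302.6:5.0 303.8:4.5 305.0:4.9 306.2:5.7 306.9:4.8 308.1:5.1 308.8:5.1 309.5:4.2 310.7:3.8 311.9:4.1 313.1:4.4 314.3:5.2 315.0:6.6 315.7:7.0 316.4:7.5 
0.3163999999999988 60.075 [0.4922 0.1865 0.057 ] [0.4946 0.186  0.0573]
```

Force is climbing at the buffer from s≈314 mm. Press to about 10 N, hold, and check.

Run:
```python
from push import *
f0=np.load("f0.npy");s=.3164
rd=lambda:np.mean([-(np.array(read_ft_force())-f0)[:2]@pose(s)[2] for _ in range(3)])
while read_time_s()<63:
    F=rd();print(f"{s*1000:.1f}:{F:.1f}",np.round(read_eef_pos()[:2],4),end=" ")
    if F>9.7: break
    s+=.0007;w,q,u=pose(s);movel(w,q,speed=.02)
pause(.3);print("held",rd(),read_time_s())
I=read_camera("side");cv2.imwrite("pics/side7.png",I[:,:,::-1])
cv2.imwrite("pics/c7.png",cv2.resize(I[130:230,170:300,::-1],None,fx=5,fy=5,interpolation=cv2.INTER_CUBIC))
```

```text
316.4:8.9 [0.4946 0.186 ] 317.1:10.5 [0.4946 0.1859] held 9.203898005089345 60.675
```

View pics/c7.png

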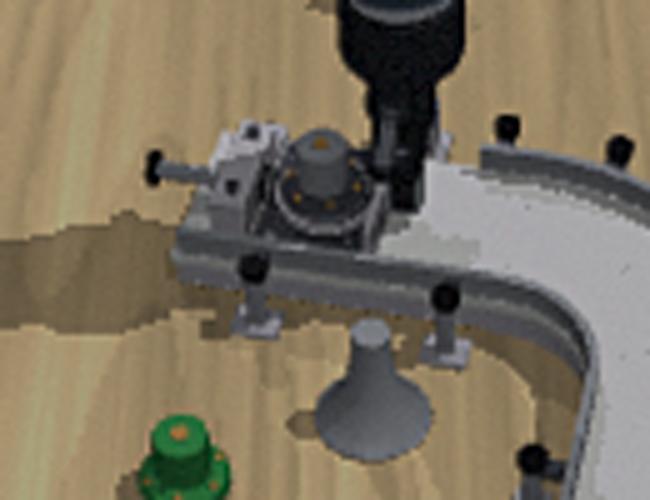

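Stalled: the command went 0.7 mm further, the TCP did not move, and force held at 9–10 N. The picture shows the carrier at the stop with the horn in the nest. Backing off.

Run:
```python
from push import *
w,q,u=pose(.3171);e=np.array(read_eef_pos())
P=e[:2]-u*.045
movel([*P,e[2]],speed=.08); movel([*P,.2],speed=.25); pause(.2)
I=read_camera("side");t=read_time_s();print(t,np.round(read_ft_force(),2))
cv2.imwrite("pics/c8.png",cv2.resize(I[130:230,170:300,::-1],None,fx=5,fy=5,interpolation=cv2.INTER_CUBIC))
for n in("carrier_mid","carrier_front","nest","horn_mid"): print(n,[(np.round(d["at"]).tolist(),round(d["confidence"],2)) for d in tip_of("side",n)][:5])
print("expected mid px",proj("side",[*(e[:2]+u*.049),.036]).round(1))
```

```text
62.4417 [ 0.19 -0.14 -0.42]
carrier_mid [([233.0, 174.0], 0.65), ([222.0, 168.0], 0.59)]
carrier_front [([221.0, 168.0], 0.59)]
nest [([236.0, 169.0], 0.58)]
horn_mid [([234.0, 168.0], 0.8), ([204.0, 218.0], 0.76), ([271.0, 309.0], 0.68), ([204.0, 246.0], 0.61)]
expected mid px [[235.2 169.9]]
```

View pics/c8.png

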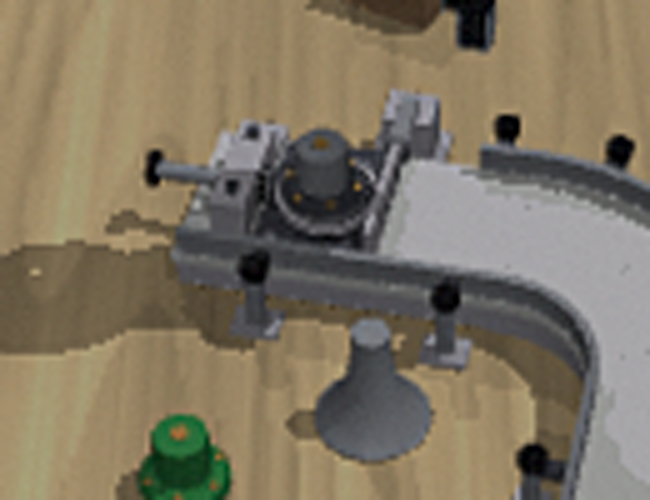

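```bash
python3 -c "
from bench import *
print(sign_off(),read_time_s())"
```

```text
the job is handed in; nothing more can be done
the job is handed in; nothing more can be done
```

The horn is in the nest and the carrier is pressed home on the buffer. I backed the arm clear and handed the job in at about 62.5 s of the 72 s allowed.

**Horn:** I picked the only horn that wasn't green and gripped it twice, turned 90° in between, to centre it. It went down into the nest ring and was released there. The close-up afterwards shows its disc inside the ring, level.

**Push:** The fingers pushed the rear plate squarely, aimed 8 mm to the outer side. Readings taken after each small step were about 1 N up to and through the bend and 3–6 N past the roller. Forces during a step were not recorded.

**Buffer:** The force climbed to 10.5 N, still 9.2 N after 0.3 s. The arm did not move when commanded 0.7 mm further, so I took that as home. Less the roughly 4 N the roller needs, about 5–6 N was on the buffer.

**Last checks:**
- **Picture:** after backing off, it shows the carrier at the stop, apparently square and still, with the horn in its nest and the trumpet standing. The wrist force was back near zero.
- **Not measured:** the final gap to the buffer, the sideways position and the angle were judged from the picture and the stall only. I did not recheck the tin and the carton.
- **Disagreements:** the first track fit was wrong in yaw and I redid it. In the second, the two cameras put the track up to 8 mm apart, so I tied it to the measured nest position. The last carrier detection was about 4 px (roughly 1 cm) from the expected point, while the nest and horn detections were within about 2 px.

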